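# Slide the boiling pan to the cooling ring and hang the hot-pan tag

### The arm

A 6-joint arm with a two-finger parallel gripper is mounted at the origin on the work surface. World frame = base frame: x ahead of the robot, y to its left, z up, the work surface at z = 0. Lengths are in mm, angles in rad, forces in N, time in s.
With the tool pointing down it reaches from about 350 to 875 mm from the base axis. Payload 4.2 kg.
Tool frame: the origin (TCP) lies at the very end of the fingers, on their centre line; the grasp point (between the pads) lies 19 mm behind it; z points along the fingers, y is the line along which they close (so a half turn about z gives the same grasp; the last joint's range is limited). The gripper opens to 85 mm and grips with 20 to 120 N. Pads are 22 mm wide; open, the fingers measure 114 mm over their backs; the gripper's body (76 mm by 85 mm) begins 54 mm behind the grasp point. The pads swing forward as they close: fully open they stand 13 mm farther back than shut.
Start: joints at [1.403, 0.385, 0.008, 0, -1.194, -0.259], TCP at [258.691, 568.927, 231.312] pointing down, gripper open.
Joint ranges: [-3.14, 3.14], [-1.21, 2.06], [-1.07, 1.41], [-3.16, 2.05], [-2.99, -0.16], [-3.1, 3.1]. Speed limits (rad/s): [2.79, 2.79, 3.14, 3.14, 3.14, 3.14].

### API

Orientations are given as a unit quaternion [x, y, z, w].
In Python, from bench import read_state, get_image, get_calibration, job_done gives the robot as it stands.
- The arm moves only by the shell command python3 -m creep 'ROWS'. ROWS is a JSON object of lists of equal length, an entry for each row: "translation": the shift along the world's x, y, z in cm, a list of three; "delta_rot": the turn, a rotation vector about the world's x, y, z in degrees, a list of three; "hand": the finger opening in cm, from 0 to 8.54. A call has 1 to 8 rows; each row is the pose to reach, as a shift and turn from the pose commanded when the call began; what a row does not reach only later rows make up. A row lasts 1/8 s, in which the tool goes at most 62.5 mm and 10.7 degrees, less where a joint would pass 70% of its speed; a pose out of reach is approached as far as the arm can. A call with a gripper value outside its range is refused whole. The fingers move at their own pace and stop on an object; the grip force is fixed at half the most. Time passes only in rows, so rows that repeat a pose let the fingers close. It gives the time, the measured TCP pose, the force, the opening and the grip force at its end, in the units of the state.
- read_state(): the state, without advancing time (a new reading comes with each control period).
- get_image(name): name is "scene" or "top" or "wrist"; returns (picture, depth): 480x640x3 uint8, red, green, blue; 480x640 float32, mm along the optical axis (not along the pixel's ray), 0 where there is no reading.
- get_calibration(name): a dict with "intrinsics" (3x3 intrinsics, pixels), "xyz" and "attitude" of the camera in the world. Camera axes: x right, y down, z forward; pixel columns grow to the right and rows downward; lengths in mm; the calibration is good to about 2 mm. A picture is of the moment at which its call begins: read the wrist's pose just before it. get_calibration takes no time and is no camera call; for the wrist camera it gives the pose at the moment of the call.
- job_done(): hands the job in; it is judged then, once.
The state is a dict: "clock": time; "joints": joint angles; "joint_vel": joint speeds; "joint_efforts": joint torques, N m; "position": TCP position; "ee_rot": TCP orientation; "contact_force": force on the tool from outside, world axes, zero at the start; "wrist_torque": the same for the moment, N m; "gripper_width": finger opening in mm; "grasp_force": force on a finger pad.
Only numpy, scipy, OpenCV 4.12 (cv2) and the standard library are available. Lean on these libraries where they do the work, as an engineer would, in place of code of your own. Each camera call takes 0.05 s, during which the arm holds its last target. There are 200 camera calls.

### The job

The boil is over in the tile lab: slide the steel pan across the hot plate from the red ring to the blue ring without lifting or tipping it, so that it stands inside the blue ring. Then hang the yellow striped tag saddle-wise over the guard rail, directly behind the pan's new place, and let go of it. Leave the jar, the caliper and the stack of tiles where they are.

Things in the scene. Friction and masses are not known exactly. Their poses are not given: they have to be found in the camera images.
- hotplate: Fixed twin hot plate, steel with black top, 300 mm (x) by 460 mm (y), top 50 mm above the bench. Origin: centre of its underside; x points to the far side. There its guard rail, a 12 mm aluminium bar parallel to y, runs with its centre line at x = 135 mm, 180 mm above the bench, between two 12 mm posts at y = -205 and +205 mm.
- red_ring: Red painted ring on the hot plate's top, flat, 190 mm outer diameter, 168 mm inner; origin at its centre, level with the plate's top. The pan starts here. It lies 20 mm in front of the plate's middle line, 110 mm to the left or to the right; axes parallel to the hot plate's.
- blue_ring: Blue painted ring of the same size, the other marked place, 220 mm from the red one: the cooling place. Origin at its centre, level with the plate's top; axes parallel to the hot plate's.
- blue_ring_rail (a point): The point on the top of the guard rail (186 mm above the bench) directly behind the blue ring, 155 mm along the hot plate's +x from the ring's centre. Axes parallel to the hot plate's: y along the rail, z up.
- pan: Loose open steel pan, 0.6 to 0.9 kg, 150 mm outer diameter, 70 mm high, wall 3 mm, floor 4 mm thick; tile strips lie on the floor up to 10 mm above the foot (look only). Two loop handles at its +x and -x sides, 51 to 61 mm above its foot, reach 106 mm from its axis. Origin at the centre of its underside, z up.
- tag: Loose yellow saddle of 3 mm folded sheet with black stripes, 90 g, 70 mm high, 60 mm long (y), standing on the bench beside the hot plate. Inverted U across x: 26 mm wide outside, 20 mm inside over its top 40 mm; below, two skirts flare to 54 mm at the foot. Origin between its feet at bench level, z up. Same after a half turn.
- tag_crown (a point): Middle of the inside of the tag's crown, 67 mm above the tag's origin: the place that comes to rest on top of the rail.
- jar: Bystander: loose amber glass jar, 60 mm diameter, 120 mm high, on the bench on the side of the hot plate where the tag is not; origin at the centre of its underside.
- caliper: Bystander: loose caliper lying flat on the bench beyond the hot plate, 220 mm long along its y, up to 60 mm wide, 14 mm high; origin under the middle of its beam.
- tiles: Bystander: heavy stack of 200 by 200 mm tiles, 60 mm high, on the bench to the robot's left; origin at the centre of its underside.
Things that resemble listed ones, but are neither listed nor needed, are in the scene too. There is more than one size of the tag; the one meant has the size given above.

How it is judged:
By the outcome, as a careful person would: the job done as asked, in the order asked, and still so for the second after the job is handed in, with the robot touching nothing.
It also fails if it takes over 67 s, if anything falls off the work surface, if the arm or the gripper's body presses on something with over 40 N, if the wrist force passes 120 N, or if a joint passes its speed limit or range.

## Working session

There is one attempt and no reset: what is moved stays moved. The work goes in short steps, Python scripts to look and compute and a shell command to move; the robot and the scene stay as the last step left them, time stands still between calls to the robot, and variables do not carry over. Pictures are saved under pics/ and viewed, at most 12 in all, crops included, and the job is handed in when it is done.

```bash
mkdir -p pics; cat > h.py <<'E'
import numpy as np, cv2
from bench import *
from scipy.spatial.transform import Rotation as R
def snap(n):
    c=get_calibration(n); im,d=get_image(n); return im,d,c
def cloud(d,c):
    K=np.array(c["intrinsics"]); v,u=np.mgrid[:480,:640]
    p=np.stack([(u-K[0,2])/K[0,0]*d,(v-K[1,2])/K[1,1]*d,d],-1)
    a=np.array(c["attitude"]); M=R.from_quat(a).as_matrix() if a.size==4 else a
    w=p@M.T+np.array(c["xyz"]); w[d==0]=np.nan; return w
def save(n,im): cv2.imwrite(n,im[...,::-1])
E
python3 - <<'E'
from h import *
for n in("top","scene"):
    im,d,c=snap(n); save(f"pics/{n}0.png",im); np.savez(f"{n}0.npz",im=im,w=cloud(d,c)); print(n,c)
print(read_state())
E
```

```text
top {'intrinsics': array([[580.00434987,   0.        , 317.08685884],
       [  0.        , 580.00434987, 243.49000034],
       [  0.        ,   0.        ,   1.        ]]), 'xyz': array([ 442.70267086,   98.94328011, 1623.47764529]), 'attitude': array([ 0.70718546, -0.70565579,  0.03077604, -0.03148752])}
scene {'intrinsics': array([[580.87804432,   0.        , 317.5332807 ],
       [  0.        , 580.87804432, 239.30298879],
       [  0.        ,   0.        ,   1.        ]]), 'xyz': array([1454.75623292, -713.62520437,  916.72487481]), 'attitude': array([ 0.80907748,  0.35132911, -0.18920463, -0.43146621])}
{'clock': 0.1, 'joints': array([ 1.40257889e+00,  3.85484520e-01,  6.75163908e-03, -4.20497643e-04,
       -1.19398296e+00, -2.58633581e-01]), 'joint_vel': array([-0.00091069, -0.00308424,  0.00168016,  0.00145402, -0.00128383,
        0.00123535]), 'joint_efforts': array([-3.54353961e-04, -3.93321240e+01,  1.88928080e+01,  4.19795349e+00,
       -2.59774104e-03, -2.16090953e-06]), 'position': array([258.50746948, 568.46270924, 230.32593405]), 'ee_rot': array([ 9.77294199e-01, -2.11884614e-01, -1.51850234e-04,  9.67606782e-04]), 'contact_force': array([-1.15393576,  0.91669269,  0.04317272]), 'wrist_torque': array([0.06970366, 0.00415128, 0.01363782]), 'grasp_force': 0.0, 'gripper_width': 85.21988629414669}
```

View pics/top0.png

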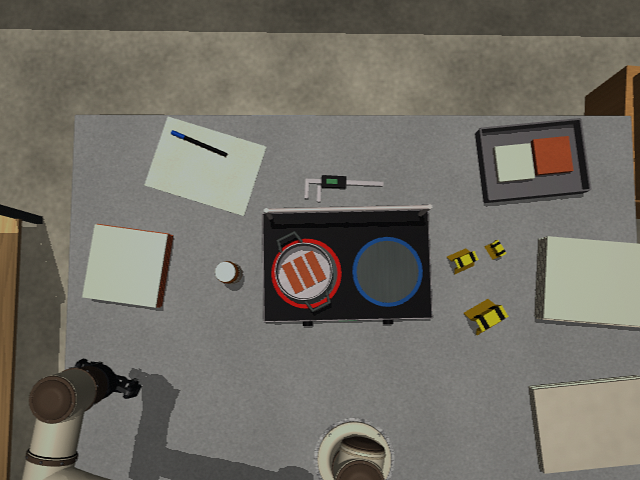

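View pics/scene0.png

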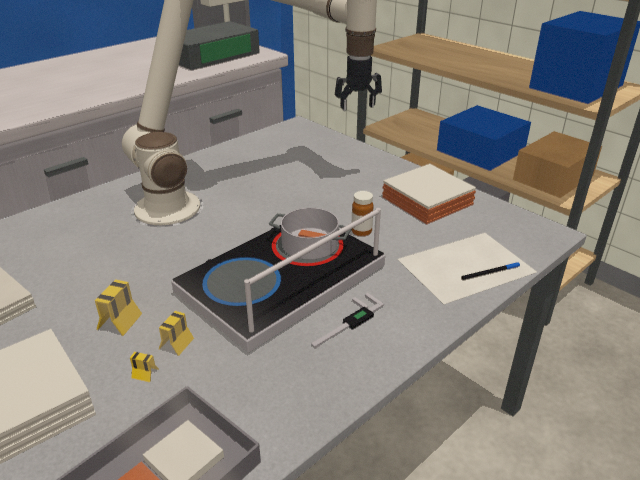

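The top view shows the pan on the red ring at (305,273), the blue ring at (388,271), the rail at row ~209, the jar at (227,272) and the caliper at (335,183). There are three possible tags, at (463,259), (497,249) and (488,317). I'll choose by measured size: 70 mm high, 60 mm long, 26 mm crown width.

```bash
python3 - <<'E'
from h import *
z=np.load("top0.npz"); im=z["im"].astype(int); w=z["w"]
hsv=cv2.cvtColor(z["im"],cv2.COLOR_RGB2HSV)
def fitcirc(p):
    A=np.c_[2*p[:,:2],np.ones(len(p))]; s=np.linalg.lstsq(A,(p[:,:2]**2).sum(1),rcond=None)[0]
    return s[:2],np.sqrt(s[2]+s[:2]@s[:2])
for (u,v) in((463,259),(497,249),(488,317)):
    sub=w[v-22:v+22,u-22:u+22].reshape(-1,3); 
    zt=np.nanpercentile(sub[:,2],99.5)
    t=sub[sub[:,2]>zt-6]; r=cv2.minAreaRect(t[:,:2].astype(np.float32))
    f=sub[sub[:,2]>5]; rf=cv2.minAreaRect(f[:,:2].astype(np.float32))
    print("tag",(u,v),"ztop",zt,"crown",r,"all",rf)
H,S,V=hsv[...,0],hsv[...,1],hsv[...,2]
box=np.zeros_like(H,bool); box[225:315,262:432]=1
B=box&(H>100)&(H<125)&(S>120)&(V>60)&(w[...,2]<60)
p=w[B]; (c,r)=cv2.minEnclosingCircle(p[:,:2].astype(np.float32)); print("blue",c,r,np.median(p,0),fitcirc(p))
Rr=box&((H<6)|(H>174))&(S>180)&(w[...,2]<56)&(w[...,2]>44)
p=w[Rr]; print("red",len(p),cv2.minEnclosingCircle(p[:,:2].astype(np.float32)),fitcirc(p))
# pan rim
sub=w[225:325,262:345].reshape(-1,3); 
P=sub[(sub[:,2]>114)&(sub[:,2]<128)]; print("rim",len(P),fitcirc(P),P[:,2].mean())
c,r=fitcirc(P)
Q=sub[(sub[:,2]>98)&(sub[:,2]<120)]; dd=Q[:,:2]-c; rr=np.hypot(*dd.T); Q=dd[(rr>82)&(rr<112)]
a=np.arctan2(Q[:,1],Q[:,0]); print("handle axis deg",np.degrees(.5*np.angle(np.exp(2j*a).mean())),len(Q),[ (Q[s].mean(0)) for s in(Q[:,0]>0,Q[:,0]<0)], rr.max())
# rail
sub=w[195:225,255:440].reshape(-1,3); L=sub[(sub[:,2]>172)&(sub[:,2]<195)]
f=cv2.fitLine(L[:,:2].astype(np.float32),cv2.DIST_HUBER,0,.01,.01).ravel(); print("rail",f,L[:,1].min(),L[:,1].max(),L[:,2].max(),L[:,0].mean())
sub=w[205:330,255:440].reshape(-1,3); L=sub[(sub[:,2]>42)&(sub[:,2]<58)]; print("plate",cv2.minAreaRect(L[:,:2].astype(np.float32)),L[:,2].mean())
save("pics/tags.png",cv2.resize(z["im"][235:340,440:520],None,fx=5,fy=5))
E
```

```text
tag (463, 259) ztop 74.2144194161089 crown ((538.5728759765625, -300.7337951660156), (25.30047607421875, 55.9121208190918), 24.839570999145508) all ((543.0380859375, -305.2314147949219), (120.05976104736328, 117.3190689086914), 1.8076633214950562)
tag (497, 249) ztop 68.83792243553309 crown ((544.1094360351562, -322.80059814453125), (18.771961212158203, 11.796021461486816), 29.56314468383789) all ((571.4267578125, -391.79681396484375), (131.01539611816406, 123.23494720458984), 81.73572540283203)
tag (488, 317) ztop 98.5527923639406 crown ((383.1370849609375, -356.5998840332031), (34.52032470703125, 81.00674438476562), 27.551904678344727) all ((382.4949645996094, -371.218994140625), (115.37541961669922, 122.94892883300781), 0.11407226324081421)
blue (506.3988342285156, -89.6863784790039) 95.59609985351562 [504.15472817 -88.70245754  49.36011411] (array([506.82775564, -89.37567614]), np.float64(89.56954469934722))
red 652 ((502.0394287109375, 130.49404907226562), 96.04068756103516) (array([502.04540632, 131.02217401]), np.float64(90.1188870387568))
rim 210 (array([504.42791358, 136.01241553]), np.float64(74.77707369947252)) 118.69671416298702
handle axis deg 27.060402675155743 230 [array([85.19897035, 42.73469786]), array([-84.69223687, -43.73875873])] 108.15780693536723
rail [ 2.4585944e-02 -9.9969774e-01  6.5821021e+02  2.2721094e+01] -187.42551819343626 234.26934168432817 193.1283457369118 658.4346341898906
plate ((519.643798828125, 20.163177490234375), (306.04339599609375, 458.4695129394531), 1.4414838552474976) 49.37687345793316
```

View pics/tags.png

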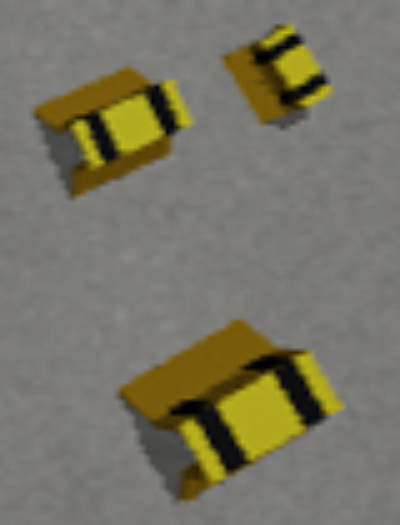

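The tag I want is the one at (463,259): it measures about 74 mm high with a 25 x 56 mm crown. (497,249) is too small, and (488,317) is too large at about 98 mm high. The crop confirms it as the middle-sized of the three yellow striped saddles.

Next I go above the pan with the hand turned and look with the wrist camera.

```bash
python3 -m creep '{"translation":[[3,-5,1],[6,-10.5,3],[9,-16,5],[12,-21.5,7],[15,-27,8],[18,-32.5,8],[21,-38,8],[23,-43,8]],"delta_rot":[[0,0,-8],[0,0,-16],[0,0,-24],[0,0,-32],[0,0,-40],[0,0,-48],[0,0,-57],[0,0,-65.5]],"hand":[8.5,8.5,8.5,8.5,6,4,2,0]}'
python3 - <<'E'
from h import *
im,d,c=snap("wrist"); save("pics/w1.png",im); np.savez("w1.npz",im=im,w=cloud(d,c)); print(c["xyz"]); s=read_state(); print(s["position"],s["joints"],s["clock"],s["gripper_width"])
E
```

```text
clock: 1.1
position: [488.4, 139.0, 311.0]
ee_rot: [-0.706, 0.709, 0.0, -0.0]
contact_force: [0.4, 0.6, -0.1]
gripper_width: 11.8
grasp_force: 0.0
[487.92830695  67.09079141 453.792535  ]
[489.61297884 133.45370834 311.02049692] [ 0.58756216  0.13399685 -0.13476716  0.00186782 -1.30446806 -0.60170254] 1.15 4.347006183839933
```

View pics/w1.png

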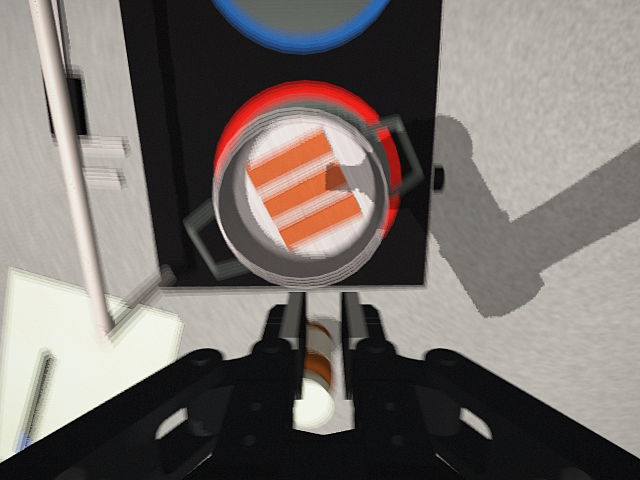

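The wrist view shows the pan rim centred near (302,197), the red ring behind it, the blue ring at the top near (303,0), and the rail at far left. The arm was still settling, so I'll measure again from a still frame.

```bash
python3 -m creep '{"translation":[[0,0,0],[0,0,0]],"delta_rot":[[0,0,0],[0,0,0]],"hand":[0,0]}'
cat >> h.py <<'E'
def fitcirc(p):
    A=np.c_[2*p[:,:2],np.ones(len(p))]; s=np.linalg.lstsq(A,(p[:,:2]**2).sum(1),rcond=None)[0]
    return s[:2],np.sqrt(s[2]+s[:2]@s[:2])
def ring(im,w,col):
    h=cv2.cvtColor(im,cv2.COLOR_RGB2HSV); H,S,V=[h[...,i] for i in range(3)]
    m=((H>100)&(H<125)) if col=="blue" else ((H<6)|(H>174))
    m&=(S>150)&(abs(w[...,2]-50)<6)&(abs(w[...,0]-505)<110); p=w[m]; p=p[(abs(p[:,1]-(-90 if col=="blue" else 131))<105)]
    return len(p),fitcirc(p)
def rim(w,guess,zr=(116,125)):
    s=w.reshape(-1,3); s=s[(s[:,2]>zr[0])&(s[:,2]<zr[1])]; rr=np.hypot(*(s[:,:2]-guess).T); s=s[(rr>60)&(rr<88)]
    for _ in range(4):
        c,r=fitcirc(s); e=abs(np.hypot(*(s[:,:2]-c).T)-r); s=s[e<max(3,2*e.std())]
    return len(s),c,r,s[:,2].mean()
E
python3 - <<'E'
from h import *
im,d,c=snap("wrist"); w=cloud(d,c); np.savez("w1.npz",im=im,w=w)
print(read_state()["position"]); print(rim(w,[504,136]),ring(im,w,"blue"),ring(im,w,"red"))
L=w.reshape(-1,3); L=L[(abs(L[:,2]-182)<8)&(L[:,0]>620)]; print(len(L),cv2.fitLine(L[:,:2].astype(np.float32),cv2.DIST_HUBER,0,.01,.01).ravel(),np.nanmax(L[:,2]))
z=np.load("top0.npz"); print(rim(z["w"],[504,136]))
E
```

```text
clock: 1.4
position: [487.6, 141.4, 311.0]
ee_rot: [0.708, -0.706, -0.0, 0.0]
contact_force: [-0.5, -0.4, 0.3]
gripper_width: -0.4
grasp_force: 0.0
[487.4954633  141.80017154 311.10361664]
(2225, array([505.9520076 , 137.26529149]), np.float64(72.82070967050745), np.float64(119.59789907437504)) (2498, (array([508.11771424, -84.52345461]), np.float64(86.11944670242418))) (3400, (array([503.36542041, 132.17385012]), np.float64(90.51383117520926)))
7189 [ 2.3265244e-02 -9.9972934e-01  6.5534119e+02  1.0255391e+02] 188.71897033975455
(154, array([504.70503324, 135.93863422]), np.float64(73.0482876039306), np.float64(119.5140557655696))
```

```bash
python3 -m creep '{"translation":[[1.8,-2.5,-2],[1.8,-2.5,-6],[1.8,-2.5,-11],[1.8,-2.5,-16],[1.8,-2.5,-20],[1.8,-2.5,-22.5],[1.8,-2.5,-23.3],[1.8,-2.5,-23.3]],"delta_rot":[[0,0,0],[0,0,0],[0,0,0],[0,0,0],[0,0,0],[0,0,0],[0,0,0],[0,0,0]],"hand":[0,0,0,0,0,0,0,0]}'
python3 -m creep '{"translation":[[0,-0.7,0],[0,-1.4,0],[0,-2.1,0],[0,-2.8,0],[0,-3.5,0],[0,-4.2,0],[0,-4.9,0],[0,-5.6,0]],"delta_rot":[[0,0,0],[0,0,0],[0,0,0],[0,0,0],[0,0,0],[0,0,0],[0,0,0],[0,0,0]],"hand":[0,0,0,0,0,0,0,0]}'
```

```text
clock: 2.45
position: [506.0, 116.8, 78.5]
ee_rot: [0.708, -0.706, 0.0, 0.0]
contact_force: [0.3, -0.8, 0.3]
gripper_width: 0.1
grasp_force: 0.0
clock: 3.45
position: [506.4, 59.9, 78.5]
ee_rot: [0.708, -0.707, 0.0, -0.001]
contact_force: [-0.3, 4.0, 2.1]
gripper_width: 0.2
grasp_force: 0.0
```

```bash
python3 -m creep '{"translation":[[0,-0.7,0],[0,-1.4,0],[0,-2.1,0],[0,-2.8,0],[0,-3.5,0],[0,-4.2,0],[0,-4.6,0],[0,-4.6,0]],"delta_rot":[[0,0,0],[0,0,0],[0,0,0],[0,0,0],[0,0,0],[0,0,0],[0,0,0],[0,0,0]],"hand":[0,0,0,0,0,0,0,0]}'
python3 - <<'E'
from h import *
p=read_state()["position"]; print(p)
for n in("wrist","top"):
    im,d,c=snap(n); w=cloud(d,c); g=p[:2]+[0,58]
    try: print(n,rim(w,g),ring(im,w,"blue"))
    except Exception as e: print(n,e)
    save(f"pics/{n}2.png",im)
E
```

```text
clock: 4.45
position: [505.7, 13.1, 78.4]
ee_rot: [0.707, -0.707, 0.0, 0.0]
contact_force: [-0.4, 0.9, 2.4]
gripper_width: 0.1
grasp_force: 0.0
[505.74347285  13.07493163  78.40610126]
wrist (4208, array([499.16236316,  61.63106903]), np.float64(63.24269349097266), np.float64(119.79420138945879)) (17915, (array([508.00886666, -88.83111034]), np.float64(89.47684141461858)))
top (72, array([500.28402142,  70.40569913]), np.float64(73.13001039822618), np.float64(119.20739204737849)) (588, (array([506.85728596, -89.56601448]), np.float64(89.83271107101369)))
```

View pics/wrist2.png

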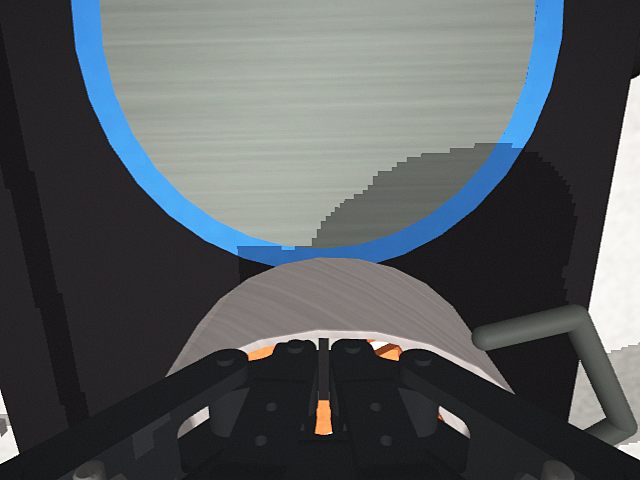

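The pan slides along with the closed fingers pressing its inner wall, and its near edge is just reaching the blue ring. The ring is centred at about (507,-89).

```bash
python3 -m creep '{"translation":[[0,-0.8,0],[0,-1.6,0],[0.1,-2.4,0],[0.1,-3.2,0],[0.2,-4.0,0],[0.2,-4.8,0],[0.3,-5.6,0],[0.3,-6.4,0]],"delta_rot":[[0,0,0],[0,0,0],[0,0,0],[0,0,0],[0,0,0],[0,0,0],[0,0,0],[0,0,0]],"hand":[0,0,0,0,0,0,0,0]}'
python3 -m creep '{"translation":[[0,-0.8,0],[0,-1.6,0],[0.1,-2.4,0],[0.1,-3.2,0],[0.2,-4.0,0],[0.2,-4.8,0],[0.2,-5.6,0],[0.2,-6.4,0]],"delta_rot":[[0,0,0],[0,0,0],[0,0,0],[0,0,0],[0,0,0],[0,0,0],[0,0,0],[0,0,0]],"hand":[0,0,0,0,0,0,0,0]}'
python3 -m creep '{"translation":[[0,-0.7,0],[0,-1.3,0],[0,-1.8,0],[0,-2.2,0],[0,-2.4,0],[0,-2.4,0]],"delta_rot":[[0,0,0],[0,0,0],[0,0,0],[0,0,0],[0,0,0],[0,0,0]],"hand":[0,0,0,0,0,0]}'
python3 - <<'E'
from h import *
p=read_state()["position"]; print(p)
for n in("top",):
    im,d,c=snap(n); w=cloud(d,c); g=p[:2]+[0,58]
    print(n,rim(w,g)); save(f"pics/{n}3.png",im[200:330,250:440].repeat(4,0).repeat(4,1))
E
```

```text
clock: 5.55
position: [508.8, -49.8, 78.3]
ee_rot: [0.707, -0.707, -0.0, -0.0]
contact_force: [0.7, 5.3, 3.9]
gripper_width: 0.1
grasp_force: 0.0
clock: 6.55
position: [510.6, -113.7, 78.3]
ee_rot: [0.707, -0.707, -0.0, -0.0]
contact_force: [-0.3, 5.8, 3.5]
gripper_width: 0.2
grasp_force: 0.0
clock: 7.3
position: [510.5, -137.8, 78.3]
ee_rot: [0.707, -0.707, -0.0, 0.0]
contact_force: [0.2, 5.6, 4.5]
gripper_width: 0.0
grasp_force: 0.0
[ 510.51552673 -137.84017952   78.34012748]
top (47, array([505.20132288, -79.96110295]), np.float64(73.01107273256048), np.float64(119.82988131211664))
```

View pics/top3.png

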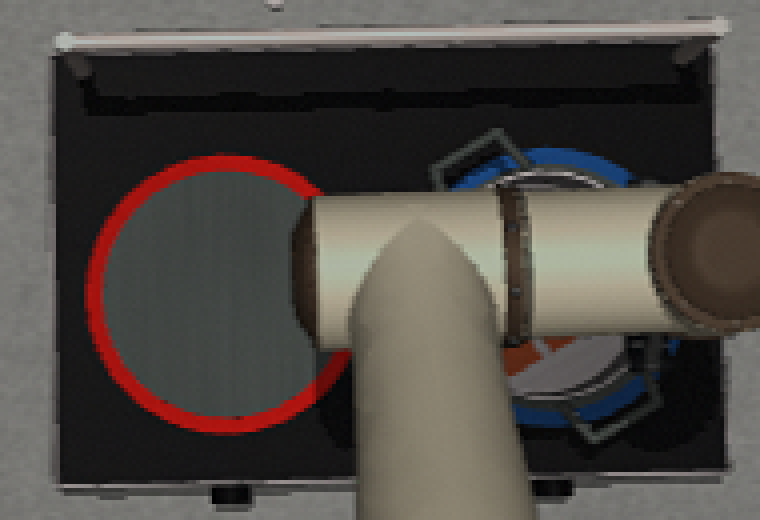

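The pan is almost in the blue ring, with its centre about 9 mm short in y. I'll push 9 mm more, back the fingers off the wall and rise.

```bash
python3 -m creep '{"translation":[[0.1,-0.4,0],[0.1,-0.7,0],[0.1,-0.9,0],[0.1,-0.9,0],[0.1,0.5,0],[0.1,2,0]],"delta_rot":[[0,0,0],[0,0,0],[0,0,0],[0,0,0],[0,0,0],[0,0,0]],"hand":[0,0,0,0,0,0]}'
python3 -m creep '{"translation":[[0,0,2],[0,0,6],[0,0,11],[0,0,16],[0,2,21],[0,4,23],[0,4,23],[0,4,23]],"delta_rot":[[0,0,0],[0,0,0],[0,0,0],[0,0,0],[0,0,0],[0,0,0],[0,0,0],[0,0,0]],"hand":[0,0,0,0,0,0,0,0]}'
python3 - <<'E'
from h import *
p=read_state()["position"]; print(p)
im,d,c=snap("wrist"); w=cloud(d,c); print(rim(w,[506,-89]),ring(im,w,"blue")); save("pics/w4.png",im); np.savez("w4.npz",im=im,w=w)
L=w.reshape(-1,3); L=L[(abs(L[:,2]-182)<8)&(L[:,0]>620)]; print(len(L),cv2.fitLine(L[:,:2].astype(np.float32),cv2.DIST_HUBER,0,.01,.01).ravel())
E
```

```text
clock: 8.1
position: [511.0, -117.7, 77.7]
ee_rot: [0.707, -0.707, -0.001, 0.001]
contact_force: [0.1, 1.1, 0.0]
gripper_width: -0.0
grasp_force: 0.0
clock: 9.1
position: [511.0, -77.9, 306.8]
ee_rot: [0.708, -0.707, -0.001, 0.001]
contact_force: [0.6, -0.3, 0.4]
gripper_width: -0.2
grasp_force: 0.0
[511.02109639 -77.90482543 306.76573251]
(2323, array([507.24493645, -87.95700863]), np.float64(72.81425034711188), np.float64(119.60588364413253)) (3218, (array([508.00560977, -86.89851927]), np.float64(91.21039425288375)))
6559 [ 2.3500262e-02 -9.9972385e-01  6.5995496e+02 -8.1446396e+01]
```

View pics/w4.png

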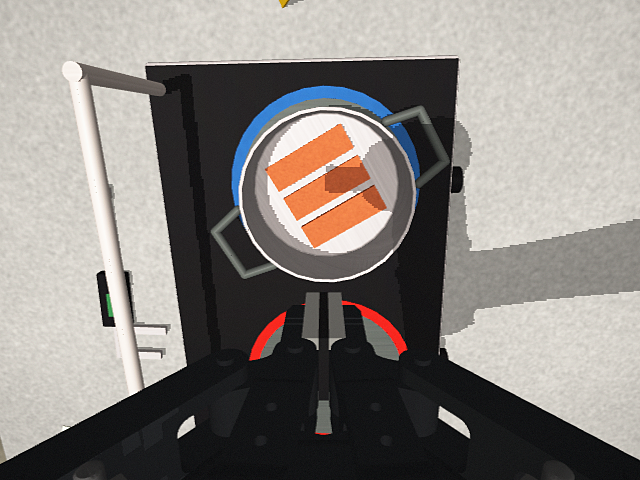

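The pan stands concentric in the blue ring, at (507.2,-88.0) against a ring centre of (507.9,-88). Next is the tag.

```bash
python3 -m creep '{"translation":[[0.5,-4,0],[1,-8,0],[1.5,-12,0],[2,-16,0],[2.5,-18,0],[2.5,-18,0],[2.5,-18,0]],"delta_rot":[[0,0,4],[0,0,8],[0,0,12],[0,0,17],[0,0,23],[0,0,23],[0,0,23]],"hand":[1,3,5,7,7.5,7.5,7.5]}'
python3 - <<'E'
from h import *
s=read_state(); p=s["position"]; print(p,np.degrees(np.arctan2(*R.from_quat(s["ee_rot"]).as_matrix()[[1,0],1])),s["joints"])
im,d,c=snap("wrist"); w=cloud(d,c); save("pics/w5.png",im); np.savez("w5.npz",im=im,w=w)
t=w.reshape(-1,3); t=t[(np.hypot(t[:,0]-538,t[:,1]+301)<50)]; print(np.nanpercentile(t[:,2],99)); 
for lo,hi in((64,75),(40,60),(5,80)):
    q=t[(t[:,2]>lo)&(t[:,2]<hi)]; print(lo,len(q),cv2.minAreaRect(q[:,:2].astype(np.float32)),np.median(q,0))
q=t[t[:,2]>66][:,:2]; C=np.linalg.eigh(np.cov(q.T)); print(np.degrees(np.arctan2(*C[1][::-1,0])),q.mean(0))
E
```

```text
clock: 10.02
position: [536.4, -258.0, 307.2]
ee_rot: [0.834, -0.552, -0.001, 0.0]
contact_force: [0.1, -0.4, -0.2]
gripper_width: 74.9
grasp_force: 0.0
[ 536.35765168 -257.98635634  307.21563837] -157.04127609680089 [-1.76622464e-01  2.93396805e-01  6.27936216e-02 -2.35313833e-04
 -1.34239325e+00  5.77380124e-01]
400.70015199680523
64 1780 ((539.504150390625, -298.8207092285156), (27.072256088256836, 59.70205307006836), 24.33440399169922) [ 539.68823716 -299.85376087   69.79700482]
40 5 ((554.8018798828125, -301.25537109375), (1.9452550411224365, 43.12368392944336), 20.31575584411621) [ 561.37592804 -321.04406804   46.71806884]
5 2826 ((539.7824096679688, -298.5859375), (51.517093658447266, 60.15399932861328), 24.234521865844727) [ 541.28591366 -299.23488475   69.12376159]
-71.11037201483435 [ 529.80406925 -276.08513361]
```

View pics/w5.png

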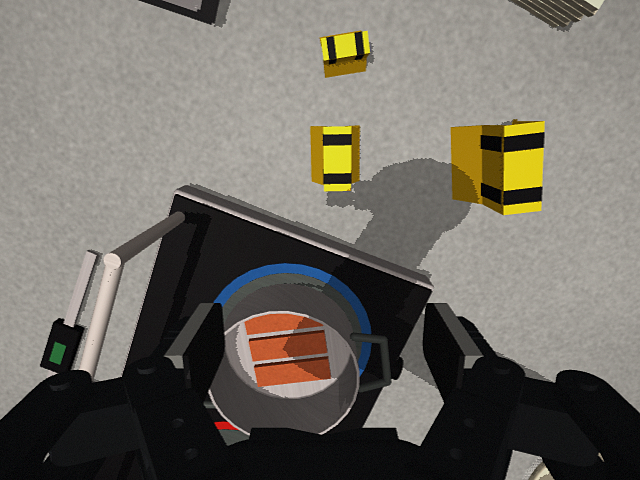

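The wrist view shows the chosen tag at (337,157). It measures 60 x 27 mm and 70 mm high, with yaw 24.3° and its centre at (539.6,-299.0). I'll go down over it and grip across the crown.

```bash
python3 -m creep '{"translation":[[0.3,-2,-2],[0.3,-4.1,-6],[0.3,-4.1,-11],[0.3,-4.1,-16],[0.3,-4.1,-21],[0.3,-4.1,-24.5],[0.3,-4.1,-26.8],[0.3,-4.1,-26.8]],"delta_rot":[[0,0,0.5],[0,0,1.3],[0,0,1.3],[0,0,1.3],[0,0,1.3],[0,0,1.3],[0,0,1.3],[0,0,1.3]],"hand":[7.5,7.5,7.5,7.5,7.5,7.5,7.5,7.5]}'
python3 -m creep '{"translation":[[0,0,0],[0,0,0],[0,0,0],[0,0,0],[0,0,0],[0,0,0]],"delta_rot":[[0,0,0],[0,0,0],[0,0,0],[0,0,0],[0,0,0],[0,0,0]],"hand":[5,3.5,2.8,2.2,2.2,2.2]}'
```

```text
clock: 11.08
position: [538.7, -297.9, 38.6]
ee_rot: [0.84, -0.542, -0.002, 0.001]
contact_force: [0.8, 0.7, 0.6]
gripper_width: 74.8
grasp_force: 0.0
clock: 11.82
position: [540.5, -299.4, 41.4]
ee_rot: [0.84, -0.542, 0.001, -0.0]
contact_force: [-0.4, -0.1, 6.2]
gripper_width: 25.0
grasp_force: 59.2
```

```bash
python3 -m creep '{"translation":[[0,0,1],[0,0,4],[0,0,9],[0,0,14],[0,0,19],[0,0,22.5],[0,0,22.5],[0,0,22.5]],"delta_rot":[[0,0,0],[0,0,0],[0,0,0],[0,0,0],[0,0,0],[0,0,0],[0,0,0],[0,0,0]],"hand":[2.2,2.2,2.2,2.2,2.2,2.2,2.2,2.2]}'
python3 - <<'E'
from h import *
p=read_state()["position"]; print(p)
im,d,c=snap("wrist"); w=cloud(d,c); save("pics/w6.png",im)
im2,d2,c2=snap("scene"); w2=cloud(d2,c2); 
h=cv2.cvtColor(im2,cv2.COLOR_RGB2HSV); m=(h[...,0]>18)&(h[...,0]<32)&(h[...,1]>150)&(w2[...,2]>110)&(abs(w2[...,0]-540)<80)&(abs(w2[...,1]+300)<80)
q=w2[m]; print(len(q),q.min(0),q.max(0),np.percentile(q[:,2],[1,5,50,95,99]))
h=cv2.cvtColor(im,cv2.COLOR_RGB2HSV); m=(h[...,0]>18)&(h[...,0]<32)&(h[...,1]>150)&(w[...,2]>150); q=w[m]; print(len(q),np.percentile(q,[1,50,99],axis=0),cv2.minAreaRect(q[:,:2].astype(np.float32)))
v,u=np.where(m); 
vs,us=np.where((w2[...,2]>110)&(abs(w2[...,0]-540)<80)&(abs(w2[...,1]+300)<80)); a,b=vs.min(),us.min()
crop=cv2.resize(im2[max(0,a-20):vs.max()+40,max(0,b-30):us.max()+30],None,fx=2,fy=2)[:590,:390]
can=np.zeros((600,800,3),np.uint8); can[:480*5//8,:400]=cv2.resize(im,(400,300)); can[:crop.shape[0],405:405+crop.shape[1]]=crop; save("pics/m6.png",can)
E
```

```text
clock: 12.82
position: [539.1, -298.7, 263.9]
ee_rot: [0.84, -0.542, -0.001, -0.0]
contact_force: [-0.7, -0.7, -2.0]
gripper_width: 24.8
grasp_force: 58.9
[ 539.06518371 -298.70942895  263.93740423]
786 [ 515.60566495 -334.99018954  222.01360648] [ 581.41593236 -260.56765889  313.30472024] [223.31722101 225.82808522 249.33917451 291.63515721 293.37143024]
11908 [[ 516.34010501 -332.38325908  224.82022771]
 [ 540.6537382  -304.1688468   291.69568899]
 [ 570.85687806 -268.86707589  293.30790588]] ((546.6695556640625, -305.1439208984375), (70.63526153564453, 87.129638671875), 72.31526184082031)
```

View pics/m6.png

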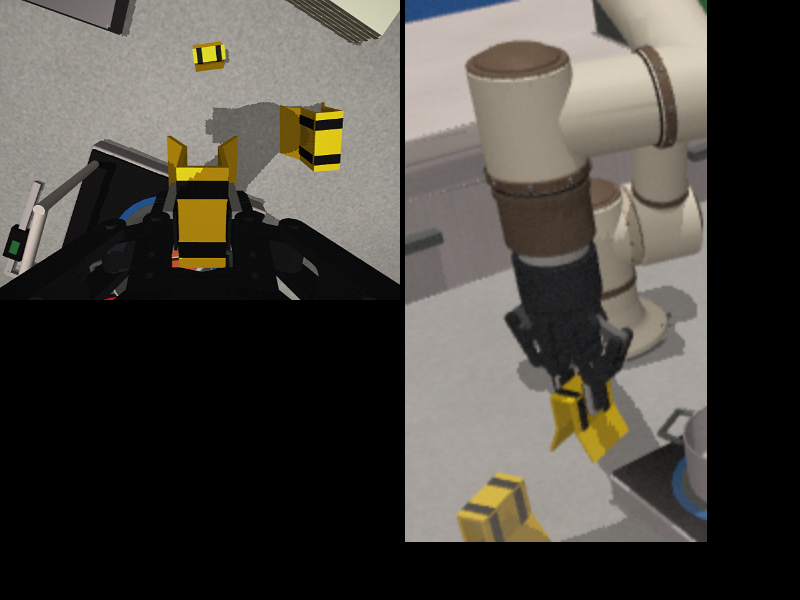

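The tag is held level. Its crown top is 29 mm above the TCP and its feet are at z=222, above the rail. I'll carry it over the rail point, turning −23°.

```bash
python3 -m creep '{"translation":[[1.5,3,0.5],[3.5,6.5,0.5],[5.5,10,0.5],[7.5,13.5,0.5],[9.5,17,0.5],[11.5,20,0.5],[12.2,21.4,0.5],[12.2,21.4,0.5]],"delta_rot":[[0,0,-4],[0,0,-8],[0,0,-12],[0,0,-16],[0,0,-20],[0,0,-23],[0,0,-23],[0,0,-23]],"hand":[2.2,2.2,2.2,2.2,2.2,2.2,2.2,2.2]}'
python3 -m creep '{"translation":[[0,0,0],[0,0,0]],"delta_rot":[[0,0,0],[0,0,0]],"hand":[2.2,2.2]}'
python3 - <<'E'
from h import *
s=read_state(); p=s["position"]; print(p,np.degrees(np.arctan2(*R.from_quat(s["ee_rot"]).as_matrix()[[1,0],1])))
for n in("wrist","scene","top"):
    im,d,c=snap(n); w=cloud(d,c); h=cv2.cvtColor(im,cv2.COLOR_RGB2HSV); m=(h[...,0]>18)&(h[...,0]<32)&(h[...,1]>150)&(w[...,2]>150)
    q=w[m&(w[...,2]>287)]; print(n,len(q)); 
    if len(q)>9: print(cv2.minAreaRect(q[:,:2].astype(np.float32)))
    L=w[(abs(w[...,2]-180)<10)&(abs(w[...,0]-661)<16)&(abs(w[...,1]-20)<180)&~m]; top=L[L[:,2]>183]
    for nm,l in(("all",L),("top",top)):
        if len(l)>20:
            f=np.polyfit(l[:,1],l[:,0],1); print(nm,len(l),f,np.polyval(f,-85),np.percentile(l[:,2],[5,50,95]))
    if n!="top": save(f"pics/{n}7.png",im)
    if n=="scene":
        u=np.where(m)[1].mean(); v=np.where(m)[0].mean(); print(u,v)
        x0=int(np.clip(u-90,0,460));y0=int(np.clip(v-90,0,300)); save("pics/s7.png",cv2.resize(im[y0:y0+180,x0:x0+180],None,fx=3.2,fy=3.2))
E
```

```text
clock: 13.92
position: [661.7, -84.5, 268.8]
ee_rot: [0.716, -0.698, -0.001, 0.001]
contact_force: [0.0, 0.5, -1.9]
gripper_width: 25.4
grasp_force: 59.0
clock: 14.18
position: [661.3, -86.3, 270.5]
ee_rot: [0.715, -0.699, 0.0, 0.0]
contact_force: [-0.1, -0.2, -0.8]
gripper_width: 25.1
grasp_force: 59.0
[661.33670038 -86.28418994 270.52214102] -178.72452386093568
wrist 8835
((661.3812255859375, -85.12739562988281), (26.490726470947266, 61.29743957519531), 1.1522328853607178)
all 2992 [-2.54393001e-02  6.60681742e+02] 662.8440824814164 [182.19220327 185.2040713  186.81602937]
top 2657 [-2.38948191e-02  6.60811705e+02] 662.8427648139161 [183.41418756 185.36775899 186.86311012]
scene 137
((663.7960815429688, -87.01055908203125), (33.619606018066406, 62.36738204956055), 4.015262126922607)
all 703 [-2.40733140e-02  6.64755025e+02] 666.8012567654245 [176.7935136  183.39015908 187.04772875]
top 386 [-2.31156907e-02  6.63817035e+02] 665.7818687091622 [183.23830779 185.03477226 187.41691217]
279.65637065637065 235.13127413127413
top 27
((635.9794921875, -58.840301513671875), (40.43965530395508, 64.96552276611328), 2.9109480381011963)
all 256 [-2.16377064e-02  6.58179731e+02] 660.0189362162915 [178.01099297 183.15210509 188.41542683]
top 129 [-2.14613501e-02  6.58278845e+02] 660.103059624468 [183.48979413 185.79910952 189.22664868]
```

View pics/s7.png

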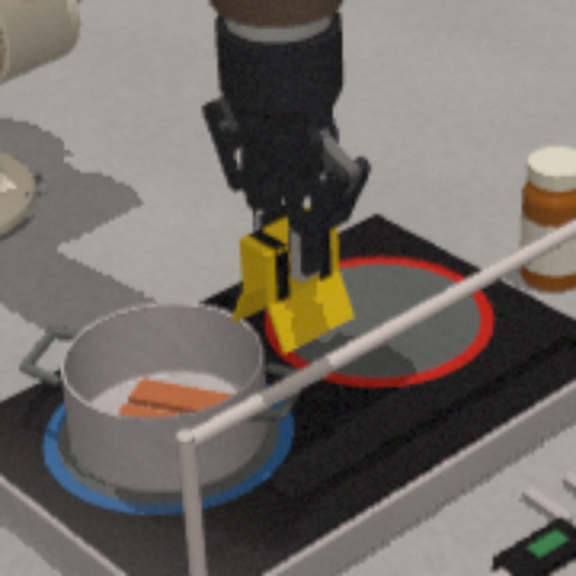

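The scene crop shows the tag above the rail, beside and behind the pan. The wrist camera puts the rail 1.4 mm further in x than the tag, so I'll shift x +1.5 mm and descend.

```bash
python3 -m creep '{"translation":[[0.15,0.05,-1],[0.15,0.05,-3],[0.15,0.05,-5],[0.15,0.05,-7],[0.15,0.05,-8.5],[0.15,0.05,-9.7],[0.15,0.05,-10.3],[0.15,0.05,-10.3]],"delta_rot":[[0,0,0],[0,0,0],[0,0,0],[0,0,0],[0,0,0],[0,0,0],[0,0,0],[0,0,0]],"hand":[2.2,2.2,2.2,2.2,2.2,2.2,2.2,2.2]}'
```

```text
clock: 15.32
position: [663.4, -84.7, 167.1]
ee_rot: [0.715, -0.699, -0.0, 0.0]
contact_force: [-0.6, 1.2, -0.4]
gripper_width: 25.0
grasp_force: 59.0
```

```bash
python3 -m creep '{"translation":[[0,0,-0.2],[0,0,-0.4],[0,0,-0.6],[0,0,-0.6]],"delta_rot":[[0,0,0],[0,0,0],[0,0,0],[0,0,0]],"hand":[2.2,2.2,2.2,2.2]}'
```

```text
clock: 15.82
position: [663.3, -84.7, 161.2]
ee_rot: [0.715, -0.699, -0.0, 0.0]
contact_force: [0.1, 0.2, -1.4]
gripper_width: 25.0
grasp_force: 59.1
```

```bash
python3 -m creep '{"translation":[[0,0,-0.1],[0,0,-0.2],[0,0,-0.2]],"delta_rot":[[0,0,0],[0,0,0],[0,0,0]],"hand":[2.2,2.2,2.2]}'
```

```text
clock: 16.2
position: [663.5, -84.7, 161.0]
ee_rot: [0.716, -0.699, 0.001, -0.0]
contact_force: [-2.7, 1.1, 5.0]
gripper_width: 25.0
grasp_force: 59.9
```

The tag has touched down with 5 N on the rail. Now I open and rise.

```bash
python3 -m creep '{"translation":[[0,0,0.1],[0,0,0.1],[0,0,0.1],[0,0,0.1],[0,0,0.1],[0,0,0.1],[0,0,0.1],[0,0,0.1]],"delta_rot":[[0,0,0],[0,0,0],[0,0,0],[0,0,0],[0,0,0],[0,0,0],[0,0,0],[0,0,0]],"hand":[2.7,3.1,3.6,4.2,4.8,5.4,5.6,5.6]}'
python3 -m creep '{"translation":[[0,0,1],[0,0,2.5],[0,0,4.5],[0,0,7],[0,0,11],[0,4,15],[0,9,17],[0,9,17]],"delta_rot":[[0,0,0],[0,0,0],[0,0,0],[0,0,0],[0,0,0],[0,0,0],[0,0,0],[0,0,0]],"hand":[5.6,5.6,5.6,5.6,5.6,5.6,5.6,5.6]}'
python3 - <<'E'
from h import *
im,d,c=snap("wrist"); w=cloud(d,c); h=cv2.cvtColor(im,cv2.COLOR_RGB2HSV); m=(h[...,0]>18)&(h[...,0]<32)&(h[...,1]>150)&(w[...,2]>150)
q=w[m&(w[...,2]>182)]; print(len(q),cv2.minAreaRect(q[:,:2].astype(np.float32)),np.percentile(q[:,2],[5,50,95]))
print(rim(w,[507,-88]),ring(im,w,"blue"))
im2,d2,c2=snap("scene"); can=np.zeros((420,800,3),np.uint8); can[:300,:400]=cv2.resize(im,(400,300)); can[:400,400:800]=cv2.resize(im2[150:350,170:370],(400,400)); save("pics/m8.png",can)
E
```

```text
clock: 17.2
position: [663.4, -84.7, 160.3]
ee_rot: [0.715, -0.699, 0.0, -0.0]
contact_force: [-0.3, 0.4, -0.6]
gripper_width: 56.1
grasp_force: 0.0
clock: 18.2
position: [664.1, 8.2, 334.3]
ee_rot: [0.717, -0.697, 0.002, -0.003]
contact_force: [0.3, 0.0, -0.9]
gripper_width: 55.8
grasp_force: 0.0
2449 ((655.8253173828125, -49.58210754394531), (80.28506469726562, 132.1678924560547), 3.6571428775787354) [187.84676743 189.19205938 190.40230587]
(2689, array([507.8370768 , -87.44953011]), np.float64(72.93720084985408), np.float64(119.38183278596493)) (3016, (array([506.55763943, -88.96733239]), np.float64(90.27537593637945)))
```

View pics/m8.png

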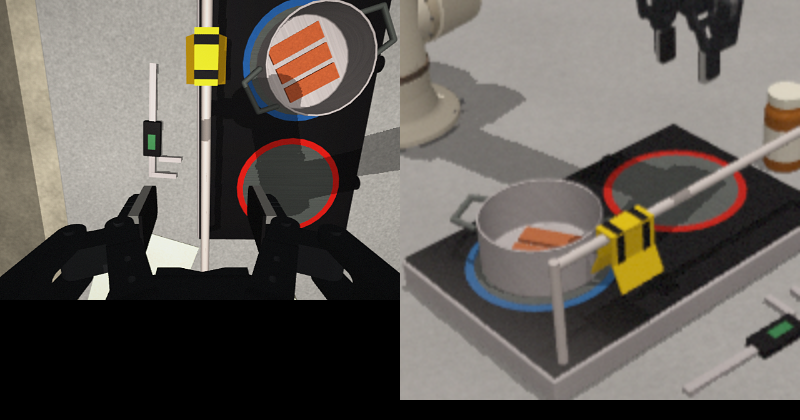

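The tag hangs saddle-wise on the rail behind the pan with its crown top at z≈189, and the pan stands in the blue ring. I'll hold still for a second, then hand in.

```bash
python3 -m creep '{"translation":[[0,0,0],[0,0,0],[0,0,0],[0,0,0],[0,0,0],[0,0,0],[0,0,0],[0,0,0]],"delta_rot":[[0,0,0],[0,0,0],[0,0,0],[0,0,0],[0,0,0],[0,0,0],[0,0,0],[0,0,0]],"hand":[5.6,5.6,5.6,5.6,5.6,5.6,5.6,5.6]}'
python3 - <<'E'
from h import *
im,d,c=snap("wrist"); w=cloud(d,c); h=cv2.cvtColor(im,cv2.COLOR_RGB2HSV); m=(h[...,0]>18)&(h[...,0]<32)&(h[...,1]>150)&(abs(w[...,2]-189)<4)&(abs(w[...,1]+85)<45)
q=w[m]; print(cv2.minAreaRect(q[:,:2].astype(np.float32)),np.percentile(q[:,2],[5,50,95]))
print(job_done())
E
```

```text
clock: 19.3
position: [663.4, 5.4, 330.3]
ee_rot: [0.715, -0.699, 0.0, -0.0]
contact_force: [0.5, 0.0, -0.4]
gripper_width: 55.7
grasp_force: 0.0
((663.201904296875, -83.96766662597656), (26.702646255493164, 59.54800796508789), 0.8061175346374512) [187.92988471 189.22394659 190.47789509]
the job is handed in; nothing more can be done
None
```

The job is handed in at about 19 s: the pan stands inside the blue ring, about 1–2 mm off its centre, and the tag hangs level on the rail directly behind it with the gripper clear; no verdict came back.

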